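Clamp a chocolate mould with a quarter-turn T-stop

TASK

Take the winged T-stop out of the white holder, lower its head lengthways into the jig's slot on the open side of the chocolate mould, push it down against its spring collar and give it a quarter turn so that it locks under the slot's lips. Then slide the locked stop along the slot so that its collar pushes the mould fully home, square against the white pad, pressing gently but clearly (about 10 newtons, a hard shove cracks it), and let go with the collar still against the mould. Leave everything else where it is.

Things in the scene. Friction and masses are not known exactly. Their poses are not given: they have to be found in the camera images.
- stop: The spring-loaded T-stop, upright, 0.17 kg, in one of the holder's pockets; origin at the bottom of its steel head, z up. Head 32 mm long (x) by 13 wide by 8 high, lowest 3 mm tapered to 28 by 9; above it a round 12 mm stem. Head and wing look the same after half a turn; may be turned either way. Never force it against the jig with over 60 N.
- stop_wing (a point): Centre of the stop's black wing grip, 59 mm above the stop's origin: 36 mm long along x (parallel to the head), 14 mm thick (y), 26 mm high (46 to 72 mm above the stop's origin).
- collar: The stop's sliding steel collar disc, 50 mm across, 8 mm thick; origin at the centre of its underside: at rest 14 mm above the stop's origin (6 mm above the head's top). A spring (3 N at first, 7 N at full travel) lets it move up the stem by at most 6 mm. It rests on the holder's top.
- holder: White plastic block 150 (x) by 70 by 28 mm, fixed; origin at the centre of its underside; two round pockets 40 mm across, 20 mm deep, 37.5 mm either side along x. Which pocket has the T-stop varies.
- pin: Bystander in the holder's other pocket: plain locating pin with a round black knob (28 mm) instead of a wing, 66 mm high; leave it. Origin at its foot.
- jig: Fixed aluminium jig, 320 mm (x, lengthways) by 130 by 30 mm; origin at the centre of its underside, +x towards the pad. A T-slot runs along its whole length at y = 0: mouth 16 mm wide between lips 9 mm thick (z 21 to 30), below them a channel 37 mm wide, floor at z = 6 mm. The deck is free from x = -160 mm to the mould.
- slot_mouth (a point): Point on the slot's centre line, level with the deck's top, 110 mm from the jig's middle on the free side. Heights of the stop's origin above the jig's underside: 16 mm when the collar first touches the deck, under 13 (better 12) for the head to turn beneath the lips, 10 with the collar fully compressed, 13 when locked and let go.
- end_block (a point): Top centre of the jig's fixed end block (x 138 to 160 mm, 62 mm high). In front of it sits a white pad, 80 mm wide, that does not yield; it is adjustable, its face anywhere from x = 108 to 128 mm of the jig: this setting is not measured, so find it by feel (or see it).
- mould: Clear plastic slab 130 (x) by 90 by 16 mm with 12 brown filled cavities, 0.25 kg, loose on the deck over the slot between two guide strips (8 mm high, 95 mm apart), 10 to 50 mm short of the pad; origin at the centre of its underside. It slides at 1 to 4 N; over 25 N cracks it. Push it with the stop only, never with the fingers.
- mould_edge (a point): Middle of the mould's -x end face, 8 mm above the deck: the collar's rim (25 mm from the stop's axis) pushes here. Once home and still, the mould must feel a push of 5 to 25 N (aim for 10) for 0.3 s. The locked stop's own drag in the slot, a few newtons (2 to 10), comes on top.
- jar0: Bystander: closed glass jar, white lid, 64 mm across, 85 mm high; origin at its underside.
- jar1: Bystander: as jar0.
- jar2: Bystander: as jar0.
- bowl: Bystander: green plastic bowl, 130 mm across, 60 mm high.
- scraper: Bystander: spatula lying on the counter.
Not all that is in view belongs to the job. Leave any green or yellow look-alike of the stop alone.

How it is judged:
By the outcome, as a careful person would: the job done as asked, in the order asked, and still so for the second after the job is handed in, with the robot touching nothing.
It also fails if it takes over 67 s, if anything falls off the work surface, if the arm or the gripper's body presses on something with over 40 N, if the wrist force passes 120 N, or if a joint passes its speed limit or range.

ROBOT

A 7-joint arm with a two-finger parallel gripper is mounted at the origin on the work surface. World frame = base frame: x ahead of the robot, y to its left, z up, the work surface at z = 0. Lengths are in m, angles in rad, forces in N, time in s.
With the tool pointing down it reaches from about 0.4 to 0.85 m from the base axis. Payload 10.4 kg.
Tool frame: the origin (TCP) lies at the very end of the fingers, on their centre line; the grasp point (between the pads) lies r.grip_depth behind it (r.grip_depth is the distance from the TCP to the grasp point, in m); y points along the fingers, z is the direction in which the jaws open and shut, and the axes are right-handed (so a half turn about y gives the same grasp; the last joint's range is limited). The gripper opens to 87 mm and grips with 3 to 60 N. Pads are 19 mm wide; open, the fingers measure 117 mm over their backs; the gripper's body (75 mm by 190 mm) begins 51 mm behind the grasp point.
Start: joints at [1.175, 0.332, -0.065, 1.46, 0.022, 1.35, -0.088], TCP at [0.228, -0.582, 0.223] pointing down, gripper open.
Joint ranges: [-2.6, 2.6], [-0.5, 2.12], [-1.47, 1.34], [0.16, 2.42], [-1.27, 4.41], [0.06, 2.06], [-2.6, 2.6]. Speed limits (rad/s): [2.22, 2.22, 2.79, 2.79, 3.14, 3.14, 3.14].

INTERFACE

Orientations are given as a unit quaternion [x, y, z, w].
In Python, from bench import r gives the robot as it stands.
- The arm moves only by the shell command python3 -m jog 'ROWS' [OPENING] [FORCE]. ROWS is JSON, a list of rows, each a list of 6 numbers: the shift along the tool's x, y, z in m, then the turn, a rotation vector about the tool's x, y, z in degrees. A call has 1 to 12 rows; each row shifts and turns the pose as measured when the row begins, along the tool's axes as they then stand; what a row does not reach is not made up. A row lasts 1/12 s, in which the tool goes at most 41.7 mm and 7.16 degrees, less where a joint would pass 70% of its speed; a pose out of reach is approached as far as the arm can. A call with a gripper value outside its range is refused whole. OPENING is the opening, from -1 (shut) to 1 (fully open), so that 0 is half open, set as the call begins (- or left out, the last holds). The fingers move at their own pace and stop on an object; FORCE is the grip in N (left out, the last holds). Time passes only in rows, so rows that do not move let the fingers close. It gives the time, the measured TCP pose, the force and the opening at its end, in the units of the state.
- r.read_state(): the state, without advancing time (a new reading comes with each control period).
- r.camera(name): name is "scene" or "top" or "wrist"; returns a dict with "image" (480x640x3 uint8, red, green, blue), "range_z" (480x640 float32, m along the optical axis (not along the pixel's ray), 0 where there is no reading), "K" (3x3 intrinsics, pixels), "k1" (the pictures are not rectified: a ray, as slopes to the right and down, at radius r is drawn at 1 + k1 r^2 times it, then the intrinsics apply), "R" (3x3) and "t" (3): a world point X has camera coordinates R X + t. Camera axes: x right, y down, z forward; pixel columns grow to the right and rows downward; lengths in m; the calibration is good to about 2 mm. A picture is of the moment at which its call begins.
- r.close_job(): hands the job in, once; it reports no verdict.
The state is a dict: "time": time; "joint_positions": joint angles; "joint_vel": joint speeds; "joint_torque": joint torques, N m; "ee_pos": TCP position; "eef_rot": TCP orientation; "ft_force": force on the tool from outside, world axes, zero at the start; "torque": the same for the moment, N m; "width": finger opening in m.
Only numpy, scipy, OpenCV 4.12 (cv2) and the standard library are available. Lean on these libraries where they do the work, as an engineer would, in place of code of your own. Each camera call takes 0.05 s, during which the arm holds its last target. There are 200 camera calls.

## Working session

There is one attempt and no reset: what is moved stays moved. The work goes in short steps, Python scripts to look and compute and a shell command to move; the robot and the scene stay as the last step left them, time stands still between calls to the robot, and variables do not carry over. Pictures are saved under pics/ and viewed, about 8 in all and at most 12, crops included, and the job is handed in when it is done.

```bash
ls; mkdir -p pics; python3 - <<'E'
from bench import r
import cv2,numpy as np
s=r.read_state();print({k:np.round(v,3).tolist() for k,v in s.items()},r.grip_depth)
ims=[]
for n in("scene","top"):
    c=r.camera(n);np.savez("%s0.npz"%n,**c);cv2.imwrite(f"pics/{n}0.png",c["image"][:,:,::-1])
    print(n,c["K"].tolist(),c["k1"],np.round(c["R"],3).tolist(),c["t"])
E
```

```text
pics
{'time': 0.0, 'joint_positions': [1.175, 0.333, -0.065, 1.461, 0.022, 1.35, -0.089], 'joint_vel': [-0.001, -0.001, -0.001, -0.001, 0.001, 0.001, -0.0], 'joint_torque': [-0.0, -62.325, 0.025, -38.989, -0.061, 0.04, 0.0], 'ee_pos': [0.228, -0.582, 0.222], 'eef_rot': [-0.131, 0.695, -0.694, 0.131], 'ft_force': [-1.22, -0.143, 0.006], 'torque': [-0.019, 0.01, -0.024], 'width': 0.087} 0.0187
scene [[514.7731785196131, 0.0, 317.89465951655507], [0.0, 514.7731785196131, 231.37896804729414], [0.0, 0.0, 1.0]] -0.1250391881676925 [[0.156, 0.988, -0.02], [0.726, -0.129, -0.676], [-0.67, 0.091, -0.737]] [-0.09311123 -0.37715654  1.6471758 ]
top [[436.1638016834239, 0.0, 325.4223961453314], [0.0, 436.1638016834239, 239.7091874638257], [0.0, 0.0, 1.0]] 0.026718342029530058 [[0.011, -1.0, -0.018], [-0.989, -0.008, -0.151], [0.151, 0.02, -0.988]] [0.01597744 0.56947707 0.91192863]
```

View pics/scene0.png

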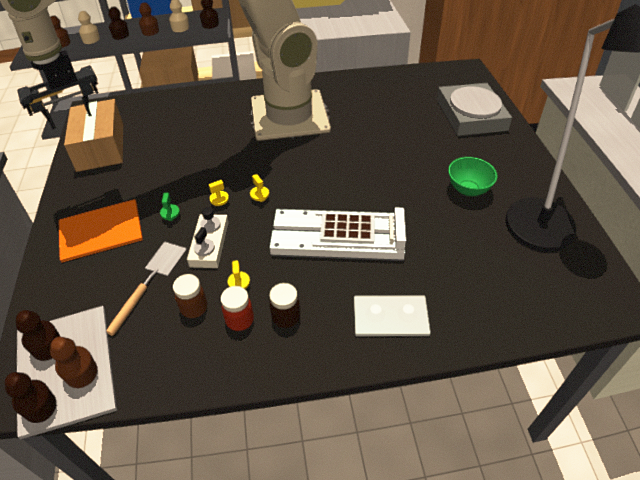

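View pics/top0.png

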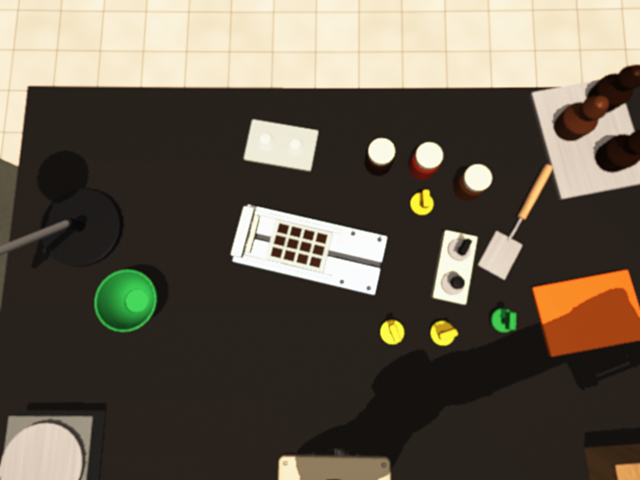

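The scene view shows the jig at about (340,235) and the holder at (208,240). In the top view the jig is near (310,250) with its pad end to the left, and the holder is at (456,267) with the wing probably at (460,245) and the knob at (455,283). Next I'll enlarge both and measure.

```bash
cat > h.py <<'E'
import numpy as np, cv2
from scipy.spatial.transform import Rotation as Ro
def load(n): return dict(np.load(f"{n}.npz"))
def ray(c,uv):
    K=c["K"];k=float(c["k1"])
    uv=np.atleast_2d(uv).astype(float)
    d=np.c_[(uv[:,0]-K[0,2])/K[0,0],(uv[:,1]-K[1,2])/K[1,1]]
    s=d.copy()
    for _ in range(20): s=d/(1+k*(s**2).sum(1,keepdims=True))
    D=np.c_[s,np.ones(len(s))]@c["R"]
    return -c["R"].T@c["t"],D
def plane(c,uv,z):
    o,D=ray(c,uv); return o+D*((z-o[2])/D[:,2])[:,None]
def proj(c,X):
    p=np.atleast_2d(X)@c["R"].T+c["t"]; s=p[:,:2]/p[:,2:]
    s=s*(1+float(c["k1"])*(s**2).sum(1,keepdims=True))
    return s*[c["K"][0,0],c["K"][1,1]]+c["K"][:2,2]
def tri(c1,u1,c2,u2):
    A=[];b=[]
    for c,u in((c1,u1),(c2,u2)):
        o,D=ray(c,u);d=D[0]/np.linalg.norm(D[0]);P=np.eye(3)-np.outer(d,d);A.append(P);b.append(P@o)
    x=np.linalg.lstsq(np.vstack(A),np.hstack(b),rcond=None)[0]
    return x,[float(np.linalg.norm(a@x-q))for a,q in zip(A,b)]
def cloud(c):
    v,u=np.mgrid[:480,:640];uv=np.c_[u.ravel(),v.ravel()]
    o,D=ray(c,uv);return (o+D*c["range_z"].reshape(-1,1)).reshape(480,640,3)
E
python3 - <<'E'
from h import *
t=load("top0");s=load("scene0")
a=cv2.resize(t["image"][195:305,225:490],(795,330),interpolation=cv2.INTER_CUBIC)
b=cv2.resize(s["image"][200:275,180:420],(795,248),interpolation=cv2.INTER_CUBIC)
cv2.imwrite("pics/z1.png",np.vstack([a,b])[:,:,::-1])
P=cloud(t);m=(t["image"].min(2)>110)
for nm,(x0,x1,y0,y1) in dict(jig=(225,395,195,300),hold=(425,485,225,310)).items():
    mm=np.zeros_like(m);mm[y0:y1,x0:x1]=m[y0:y1,x0:x1]
    q=P[mm];print(nm,len(q),np.percentile(q[:,2],[5,25,50,75,95]).round(4))
    zt={'jig':.03,'hold':.028}[nm]
    v,u=np.nonzero(mm&(abs(P[...,2]-zt)<.008));X=plane(t,np.c_[u,v],zt)
    R=cv2.minAreaRect((X[:,:2]*1000).astype(np.float32));print(R,X.mean(0))
for k in (t,s):
  Q=cloud(k);z=Q[...,2]
  print([ (p,Q[p[1],p[0]].round(3).tolist()) for p in ([(462,241),(455,281),(340,285)] if k is t else [(200,236),(208,214),(300,225)])])
E
```

```text
jig 7637 [0.0052 0.0296 0.0318 0.045  0.0612]
((551.9266357421875, 56.309234619140625), (319.30889892578125, 130.42283630371094), 77.28423309326172) [0.5423723  0.02430033 0.03      ]
hold 2052 [0.0019 0.0272 0.029  0.0321 0.0383]
((515.671875, -260.9307556152344), (71.16346740722656, 150.1361541748047), 78.1895523071289) [ 0.51328543 -0.25847011  0.028     ]
[((462, 241), [0.566, -0.269, 0.065]), ((455, 281), [0.48, -0.247, 0.081]), ((340, 285), [0.471, -0.011, 0.033])]
[((200, 236), [0.566, -0.269, 0.085]), ((208, 214), [0.493, -0.25, 0.081]), ((300, 225), [0.524, -0.033, 0.034])]
```

View pics/z1.png

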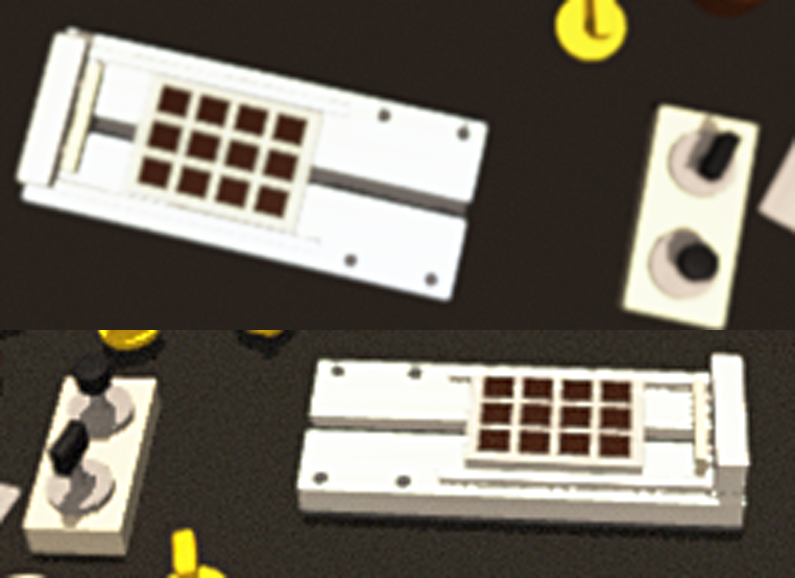

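The zoomed top view shows the wing stop in the holder's far pocket, around (705,160) in the crop, and the pin in the near one at (690,260). The jig's measured size is 319×130 mm and the holder's is 150×71 mm, both matching the text. Depth is consistent with the heights too. I'll get a rough wing direction and the rows to a hover.

```bash
cat >> h.py <<'E'
def state():
    from bench import r
    s=r.read_state();return s,np.array(s["ee_pos"]),Ro.from_quat(s["eef_rot"])
def want(a,right=None):
    """tool down (y=-Z), jaw axis z at yaw a deg (mod 180), nearest to current"""
    s,p,R=state();best=None
    for k in(0,180):
        t=np.radians(a+k);z=np.array([np.cos(t),np.sin(t),0]);y=np.array([0,0,-1.]);x=np.cross(y,z)
        W=Ro.from_matrix(np.c_[x,y,z]);d=R.inv()*W
        if best is None or d.magnitude()<best[1].magnitude(): best=(W,d)
    return best
def go(pos,a):
    s,p,R=state();W,d=want(a)
    j=np.degrees(np.arctan2(*R.as_matrix()[[1,0],2]))
    print("tcp",p.round(4),"jaw yaw",j.round(2),"F",np.round(s["ft_force"],1),"w",round(float(s["width"]),4),"t",round(s["time"],2),"j7",round(s["joint_positions"][6],2))
    print("shift tool",R.inv().apply(np.array(pos)-p).round(4),"shift in target frame",W.inv().apply(np.array(pos)-p).round(4),"turn",np.degrees(d.as_rotvec()).round(2))
E
python3 - <<'E'
from h import *
t=load("top0");s=load("scene0")
c0=np.array([.5157,-.2609]);ax=np.array([np.cos(np.radians(78.19)),np.sin(np.radians(78.19))]);
ax=np.array([-ax[1],ax[0]])  # holder long axis
print("pockets",c0-.0375*ax,c0+.0375*ax)
for c,b in((t,(452,475,236,262)),(s,(194,216,226,255))):
    m=np.zeros((480,640),np.uint8);m[b[2]:b[3],b[0]:b[1]]=(c["image"][b[2]:b[3],b[0]:b[1]].max(2)<60)*255
    n,l,st,ce=cv2.connectedComponentsWithStats(m);print(st[1:].tolist(),ce[1:].round(1).tolist())
    i=1+st[1:,4].argmax();v,u=np.nonzero(l==i);X=plane(c,np.c_[u,v],.08);R=cv2.minAreaRect((X[:,:2]*1000).astype(np.float32));print(R)
s_,p,R=state();print(R.as_matrix().round(3))
go([.553,-.27,.25],13)
E
```

```text
pockets [ 0.55240619 -0.26857501] [ 0.47899381 -0.25322499]
[[458, 240, 13, 15, 114]] [[463.6, 246.7]]
((552.1243286132812, -267.5901184082031), (15.740478515625, 34.90515899658203), 55.49598693847656)
[[194, 226, 1, 4, 4], [195, 228, 12, 16, 114]] [[194.0, 227.5], [200.7, 235.5]]
((559.2240600585938, -269.1994934082031), (21.699546813964844, 47.35569763183594), 71.10192108154297)
[[-0.931 -0.001  0.364]
 [-0.364  0.001 -0.931]
 [ 0.    -1.    -0.001]]
tcp [ 0.2275 -0.5818  0.2219] jaw yaw -68.64 F [0.2 0.6 0. ] w 0.0869 t 0.1 j7 -0.09
shift tool [-0.4167 -0.028  -0.1718] shift in target frame [-0.2305 -0.0281  0.3873] turn [ 6.000e-02 -8.164e+01 -5.000e-02]
```

The wing measures 15.7×34.9 mm at (0.552,-0.268), and the pocket centre agrees. The jaw axis should be at yaw 55.5° (or -124.5°). I'm moving to a hover now.

```bash
python3 -m jog '[[-0.038,-0.001,-0.0156,0,0,0],[-0.038,-0.001,-0.0156,0,0,0],[-0.038,-0.001,-0.0156,0,0,0],[-0.038,-0.001,-0.0156,0,0,0],[-0.038,-0.001,-0.0156,0,0,0],[-0.038,-0.001,-0.0156,0,0,0],[-0.038,-0.001,-0.0156,0,0,0],[-0.038,-0.001,-0.0156,0,0,0],[-0.038,-0.001,-0.0156,0,0,0],[-0.038,-0.001,-0.0156,0,0,0],[-0.036,-0.001,-0.0156,0,0,0]]' 0
python3 -m jog '[[0,0,0,0,7,0],[0,0,0,0,7,0],[0,0,0,0,7,0],[0,0,0,0,7,0],[0,0,0,0,7,0],[0,0,0,0,7,0],[0,0,0,0,7,0],[0,0,0,0,7,0]]'
python3 - <<'E'
from h import *
go([.552,-.268,.15],55.5)
E
```

```text
time: 1.02
ee_pos: [0.5513, -0.2713, 0.2268]
eef_rot: [-0.127, 0.698, -0.695, 0.12]
ft_force: [1.3, -0.9, -0.8]
width: 0.0438
time: 1.68
ee_pos: [0.5582, -0.2561, 0.222]
eef_rot: [0.215, 0.674, -0.669, -0.227]
ft_force: [-0.1, 0.9, 0.3]
width: 0.0438
tcp [ 0.5582 -0.2561  0.222 ] jaw yaw -126.41 F [-0.1  0.9  0.3] w 0.0438 t 1.68 j7 -1.89
shift tool [-0.0034  0.072   0.0134] shift in target frame [-0.0016  0.072   0.0133] turn [ 0.08 -1.9   1.06]
```

```bash
python3 -m jog '[[-0.0025,0.02,0.0134,0,-1.9,1],[0,0.02,0,0,0,0],[0,0.02,0,0,0,0],[0,0.012,0,0,0,0],[0,0,0,0,0,0]]'
python3 - <<'E'
from h import *
from bench import r
c=r.camera("wrist");np.savez("w1.npz",**c);cv2.imwrite("pics/w1.png",c["image"][:,:,::-1])
go([.552,-.268,.15],55.5)
s,p,R=state();print("cam in tool",R.inv().apply(-c["R"].T@c["t"]-p),"wing px",proj(c,[.552,-.268,.086]))
E
```

```text
time: 2.1
ee_pos: [0.5517, -0.2681, 0.1467]
eef_rot: [0.213, 0.675, -0.674, -0.213]
ft_force: [-1.0, 0.2, 0.0]
width: 0.0431
tcp [ 0.552  -0.2683  0.1479] jaw yaw -125.1 F [ 0.1  0.1 -0.1] w 0.0433 t 2.15 j7 -1.86
shift tool [ 0.0002 -0.0021 -0.0003] shift in target frame [ 0.0002 -0.0021 -0.0003] turn [ 0.07 -0.6  -0.02]
cam in tool [-0.07960149 -0.16090263  0.00051498] wing px [[323.72951041 259.25294256]]
```

View pics/w1.png

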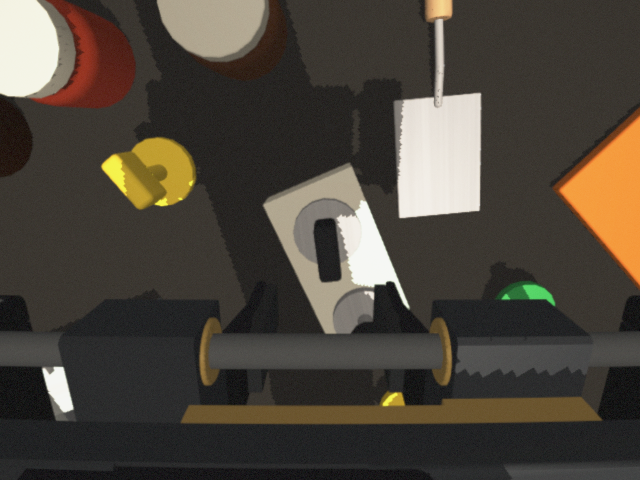

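The wrist view shows the black wing at (327,250), standing on its collar and about 5° off the jaw direction. The pin's knob is partly hidden by the gripper. I'll measure it from here, combined with the scene view for height.

```bash
python3 - <<'E'
from h import *
c=load("w1");s=load("scene0");t=load("top0")
m=np.zeros((480,640),np.uint8);m[205:295,300:350]=(c["image"][205:295,300:350].max(2)<45)*255
n,l,st,ce=cv2.connectedComponentsWithStats(m);i=1+st[1:,4].argmax();print(st[i])
v,u=np.nonzero(l==i);Q=cloud(c)[v,u];print("z pct",np.percentile(Q[:,2],[5,50,80,95]).round(4))
k=Q[:,2]>.080
for z,kk in((.086,k),):
    X=plane(c,np.c_[u,v][kk],z);R=cv2.minAreaRect((X[:,:2]*1000).astype(np.float32));print(k.sum(),R)
    print("cloud rect",cv2.minAreaRect((Q[k][:,:2]*1000).astype(np.float32)))
print("tri blob centres w/scene",tri(c,np.array([u.mean(),v.mean()]),s,np.array([200.7,235.5])))
print("tri top/scene",tri(t,np.array([463.6,246.7]),s,np.array([200.7,235.5])))
# collar disc: grey round
cp=plane(c,np.array([[327,230]]),.036);print("collar approx",cp)
E
```

```text
[ 314  219   27   62 1270]
z pct [0.074  0.0857 0.0863 0.0869]
1155 ((555.1258544921875, -272.5537109375), (12.771344184875488, 37.823631286621094), 61.64558029174805)
cloud rect ((579.112060546875, -285.91705322265625), (13.148250579833984, 93.66212463378906), 60.58176803588867)
tri blob centres w/scene (array([ 0.55187981, -0.27018172,  0.07137439]), [0.0001966333456873594, 0.00019663334568695713])
tri top/scene (array([ 0.55244465, -0.26973154,  0.07205782]), [0.00016729339001368592, 0.0001672933900134308])
collar approx [[ 0.55443458 -0.27236905  0.036     ]]
```

```bash
python3 - <<'E'
from h import *
go([.553,-.271,.061],60.6)
E
```

```text
tcp [ 0.552  -0.2683  0.1479] jaw yaw -125.1 F [ 0.1  0.1 -0.1] w 0.0433 t 2.15 j7 -1.86
shift tool [-0.0023  0.0869  0.0017] shift in target frame [-0.0022  0.0869  0.0018] turn [ 0.07 -5.7  -0.02]
```

```bash
python3 -m jog '[[-0.0022,0,0.0018,0,-5.7,0],[0,0.02,0,0,0,0],[0,0.02,0,0,0,0],[0,0.02,0,0,0,0],[0,0.015,0,0,0,0],[0,0.01,0,0,0,0],[0,0,0,0,0,0]]'
python3 - <<'E'
from h import *
go([.553,-.271,.061],60.6)
E
```

```text
time: 2.73
ee_pos: [0.5587, -0.2725, 0.0688]
eef_rot: [-0.182, -0.684, 0.685, 0.173]
ft_force: [0.3, 0.9, 0.5]
width: 0.0433
tcp [ 0.5587 -0.2725  0.0688] jaw yaw -119.05 F [0.3 0.9 0.5] w 0.0433 t 2.73 j7 -1.77
shift tool [0.0058 0.0077 0.0015] shift in target frame [0.0057 0.0078 0.0015] turn [ 0.16  0.35 -0.68]
```

```bash
python3 -m jog '[[0.0055,0,0.0015,0.2,0.3,-0.7],[0,0.004,0,0,0,0],[0,0.003,0,0,0,0],[0,0,0,0,0,0]]'
python3 - <<'E'
from h import *
go([.553,-.271,.061],60.6)
E
```

```text
time: 3.07
ee_pos: [0.5547, -0.2717, 0.0652]
eef_rot: [-0.18, -0.684, 0.684, 0.178]
ft_force: [-0.2, -1.5, -0.9]
width: 0.0432
tcp [ 0.5547 -0.2717  0.0652] jaw yaw -119.38 F [-0.2 -1.5 -0.9] w 0.0432 t 3.07 j7 -1.77
shift tool [0.0019 0.0042 0.0002] shift in target frame [0.0018 0.0042 0.0002] turn [-0.04  0.02 -0.16]
```

Now I close: a soft grip first, then a firm one.

```bash
python3 -m jog '[[0.0018,0.0045,0.0002,0,0,-0.2],[0,0,0,0,0,0]]'
python3 -m jog '[[0,0,0,0,0,0],[0,0,0,0,0,0],[0,0,0,0,0,0],[0,0,0,0,0,0]]' -1 15
python3 -m jog '[[0,0,0,0,0,0],[0,0,0,0,0,0],[0,0,0,0,0,0]]' -1 45
python3 - <<'E'
from h import *
go([.553,-.271,.061],60.6)
E
```

```text
time: 3.23
ee_pos: [0.5535, -0.2712, 0.0614]
eef_rot: [-0.18, -0.684, 0.684, 0.179]
ft_force: [-0.3, 0.3, -1.0]
width: 0.0435
time: 3.57
ee_pos: [0.5538, -0.2713, 0.0619]
eef_rot: [-0.18, -0.684, 0.684, 0.179]
ft_force: [0.5, -0.1, -0.5]
width: 0.0242
time: 3.82
ee_pos: [0.5539, -0.2713, 0.0621]
eef_rot: [-0.18, -0.684, 0.684, 0.179]
ft_force: [0.2, -0.2, -0.6]
width: 0.0139
tcp [ 0.5539 -0.2713  0.0621] jaw yaw -119.38 F [ 0.2 -0.2 -0.6] w 0.0139 t 3.82 j7 -1.77
shift tool [0.001  0.0011 0.0002] shift in target frame [0.001  0.0011 0.0002] turn [-0.02  0.02 -0.1 ]
```

Gripped at width 13.9 mm, which matches the 14 mm wing. I'll lift and turn towards the slot direction.

```bash
python3 -m jog '[[0,-0.01,0,0,0,0],[0,-0.02,0,0,0,0],[0,-0.025,0,0,0,0],[0,-0.025,0,0,0,0],[0,-0.02,0,0,0,0]]'
python3 -m jog '[[0,0,0,0,-7,0],[0,0,0,0,-7,0],[0,0,0,0,-7,0],[0,0,0,0,-7,0],[0,0,0,0,-7,0],[0,0,0,0,-7,0],[0,0,0,0,-7,0],[0,0,0,0,-7,0]]'
python3 -m jog '[[0,0,0,0,-7,0],[0,0,0,0,-7,0],[0,0,0,0,-7,0],[0,0,0,0,-7,0],[0,0,0,0,-7,0],[0,0,0,0,-7,0],[0,0,0,0,-6,0]]'
python3 - <<'E'
from h import *
go([.5277,-.0513,.13],-12.7)
E
```

```text
time: 4.23
ee_pos: [0.5498, -0.2695, 0.1613]
eef_rot: [0.175, 0.685, -0.683, -0.183]
ft_force: [0.4, 0.2, -1.8]
width: 0.0138
time: 4.9
ee_pos: [0.5518, -0.2703, 0.1739]
eef_rot: [0.171, -0.686, 0.687, -0.17]
ft_force: [-0.5, -0.6, -2.3]
width: 0.0136
time: 5.48
ee_pos: [0.5503, -0.2704, 0.1779]
eef_rot: [0.442, -0.553, 0.553, -0.44]
ft_force: [-0.2, -0.1, -3.1]
width: 0.0135
tcp [ 0.5503 -0.2704  0.1779] jaw yaw -12.83 F [-0.2 -0.1 -3.1] w 0.0135 t 5.48 j7 0.03
shift tool [-0.2088  0.0474 -0.0706] shift in target frame [-0.2088  0.0479 -0.0702] turn [ 0.09 -0.13  0.15]
```

```bash
python3 -m jog '[[-0.03,0.003,-0.01,0,0,0],[-0.036,0.005,-0.012,0,0,0],[-0.036,0.005,-0.012,0,0,0],[-0.036,0.005,-0.012,0,0,0],[-0.036,0.005,-0.012,0,0,0],[-0.02,0.005,-0.008,0,0,0],[-0.008,0,-0.003,0,0,0],[0,0,0,0,0,0]]'
python3 - <<'E'
from h import *
from bench import r
c=r.camera("wrist");np.savez("w2.npz",**c);cv2.imwrite("pics/w2.png",c["image"][:,:,::-1])
go([.5277,-.0513,.13],-12.7)
E
```

```text
time: 6.15
ee_pos: [0.5238, -0.0536, 0.1519]
eef_rot: [0.444, -0.55, 0.554, -0.44]
ft_force: [0.4, -0.0, -2.3]
width: 0.0136
tcp [ 0.524  -0.0549  0.1519] jaw yaw -12.69 F [ 1.3  0.3 -1.8] w 0.0138 t 6.2 j7 -0.32
shift tool [-0.0045  0.0218  0.0028] shift in target frame [-0.0043  0.0219  0.0029] turn [-0.03  0.01  0.42]
```

View pics/w2.png

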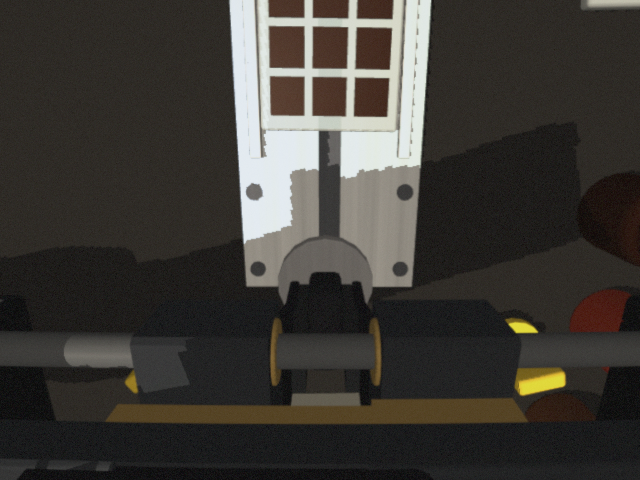

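The wrist view shows the slot (330,135–235) on the free side, the mould's edge at row ~130, and the held collar around (325,284). Measuring the slot line and collar centre.

```bash
python3 - <<'E'
from h import *
c=load("w2");g=c["image"].astype(int).mean(2)
L=[];Rr=[]
for v in range(140,232,4):
    row=g[v,305:355];d=np.diff(row);a=d[:25].argmin();b=25+d[25:].argmax();L.append((305.5+a,v));Rr.append((305.5+b,v))
A=plane(c,L,.03);B=plane(c,Rr,.03);M=(A+B)/2
w=np.linalg.norm((A-B)[:,:2],axis=1);print("slot width",np.median(w).round(4))
ok=abs(w-np.median(w))<.002;M=M[ok]
vx,vy,x0,y0=cv2.fitLine(M[:,:2].astype(np.float32),cv2.DIST_HUBER,0,1e-4,1e-4).ravel()
if vy<0:vx,vy=-vx,-vy
print("slot dir",np.degrees(np.arctan2(vy,vx)),"pt",x0,y0)
n=np.array([vy,-vx]);print("lateral of top-rect centre from this line",(np.array([.5519,.0563])-[x0,y0])@n)
s,p,R=state();print("TCP lateral (along n)",(p[:2]-[x0,y0])@n, "n yaw",np.degrees(np.arctan2(n[1],n[0])))
print("range deck",cloud(c)[200,[260,300,370,400]].round(4).tolist(),"mould",cloud(c)[126,[300,330]].round(4).tolist())
# jig near edge, mould edge along the slot
for u,z,lo,hi in((300,.046,120,140),(350,.046,120,140),(250,.03,275,300),(405,.03,275,300)):
    d=np.diff(g[lo:hi,u]);v=lo+.5+abs(d).argmax();X=plane(c,[(u,v)],z)[0];print(u,v,X.round(4),"along from TCP",((X-p)[:2]@[vx,vy]).round(4))
# collar
zc=p[2]-.026;m=np.zeros((480,640),np.uint8)
E=[]
for u in range(284,368,6):
    d=g[230:290,u];
    ed=cv2.Canny(c["image"],40,120)[230:290,u].nonzero()[0]
    if len(ed):E.append((u,230+ed[0]))
P=plane(c,E,zc)[:,:2]
from scipy.optimize import least_squares
f=least_squares(lambda q:np.hypot(*(P-q).T)-.025,p[:2]-.003,loss="soft_l1",f_scale=.0005)
q=f.x;print("collar centre",q,"res mm",(f.fun*1000).round(1),"minus tcp along/lat",(q-p[:2])@[vx,vy],(q-p[:2])@n)
E
```

```text
slot width 0.0155
slot dir 77.08924 pt 0.53565085 -0.015442414
lateral of top-rect centre from this line -0.00019126892471972294
TCP lateral (along n) -0.0025731884699639065 n yaw -12.910755
range deck [[0.4822, -0.0215, 0.0303], [0.5108, -0.0281, 0.0297], [0.561, -0.0393, 0.0301], [0.5826, -0.0442, 0.0299]] mould [[0.5243, 0.023, 0.0461], [0.5435, 0.0186, 0.046]]
300 130.5 [0.5236 0.0202 0.046 ] along from TCP 0.0731
350 131.5 [0.5557 0.0123 0.046 ] along from TCP 0.0726
250 286.5 [ 0.4559 -0.0866  0.03  ] along from TCP -0.0462
405 286.5 [ 0.5751 -0.1134  0.03  ] along from TCP -0.0457
collar centre [ 0.52333111 -0.05522684] res mm [-0.1  0.2  0.3  0.1  0.4  0.6 -1.4 -1.5 -1.8 -1.6  0.4  0.3  0.3  0.2] minus tcp along/lat -0.0005021780201561999 -0.0005459433747865046
```

Slot lateral from the top and wrist views agrees within 0.2 mm. The mouth width reads 15.5 mm and the deck height 0.030 m. The stop needs about 2.8 mm in tool +z. I'll lower to just above the deck.

```bash
python3 -m jog '[[-0.004,0,0.0028,0,0.2,0.4],[0,0.02,0,0,0,0],[0,0.02,0,0,0,0],[0,0.015,0,0,0,0],[0,0.008,0,0,0,0],[0,0,0,0,0,0]]'
cat > lat.py <<'E'
from h import *
d=np.array([np.cos(np.radians(77.1)),np.sin(np.radians(77.1))]);n=np.array([d[1],-d[0]])
o=np.array([.53565,-.01544])
s,p,R=state()
m=R.as_matrix();tilt=np.degrees(np.arccos(-m[2,1]))
f=np.array(s["ft_force"])
print("lat",((p[:2]-o)@n*1000).round(2),"along",((p[:2]-o)@d*1000).round(2),"z",p[2].round(4),"yaw",np.degrees(np.arctan2(m[1,2],m[0,2])).round(2),"rows needed turn(to -12.9)",np.degrees(want(-12.9)[1].as_rotvec()).round(2),"tilt",tilt.round(2))
print("F along,lat,z",(f[:2]@d).round(2),(f[:2]@n).round(2),f[2].round(2),"Mz",np.round(s["torque"],2),"t",s["time"],"w",s["width"],"j7",round(s["joint_positions"][6],2))
E
python3 lat.py
```

```text
time: 6.7
ee_pos: [0.5324, -0.0632, 0.0894]
eef_rot: [0.435, -0.554, 0.559, -0.437]
ft_force: [-0.9, -0.3, -3.0]
width: 0.0134
lat 7.46 along -47.31 z 0.0894 yaw -13.81 rows needed turn(to -12.9) [-0.39 -0.91  0.08] tilt 0.39
F along,lat,z -0.49 -0.84 -3.0 Mz [-0.02 -0.    0.02] t 6.7 w 0.01342429702348467 j7 -0.36
```

```bash
python3 -m jog '[[0,0,-0.007,-0.4,-0.9,0],[0,0,0,0,0,0]]';python3 lat.py
```

```text
time: 6.87
ee_pos: [0.5255, -0.0635, 0.0899]
eef_rot: [-0.441, 0.554, -0.553, 0.44]
ft_force: [-0.5, 0.2, -2.4]
width: 0.0137
lat 0.86 along -49.06 z 0.0899 yaw -13.01 rows needed turn(to -12.9) [ 0.08 -0.11  0.07] tilt 0.1
F along,lat,z 0.1 -0.57 -2.4 Mz [ 0.   -0.05 -0.03] t 6.8667 w 0.01372534588933214 j7 -0.34
```

```bash
python3 -m jog '[[-0.011,0,-0.0006,0,-0.1,0],[0,0.004,0,0,0,0],[0,0.003,0,0,0,0],[0,0,0,0,0,0]]';python3 lat.py
```

```text
time: 7.2
ee_pos: [0.5294, -0.0518, 0.0853]
eef_rot: [0.44, -0.552, 0.554, -0.441]
ft_force: [0.4, 0.7, -2.2]
width: 0.0141
lat 2.01 along -36.86 z 0.0853 yaw -12.92 rows needed turn(to -12.9) [-0.2  -0.02  0.06] tilt 0.2
F along,lat,z 0.75 0.27 -2.22 Mz [-0.01 -0.09 -0.02] t 7.2 w 0.014112696959594452 j7 -0.37
```

```bash
python3 -m jog '[[0,0,-0.0018,-0.2,0,0],[0,0.003,-0.0003,0,0,0],[0,0,0,0,0,0]]';python3 lat.py;python3 - <<'E'
import cv2,numpy as np
from bench import r
a=r.camera("wrist");cv2.imwrite("pics/w3.png",cv2.resize(a["image"][150:330,230:430],(800,720))[:,:,::-1][:600]);np.savez("w3.npz",**a)
E
```

```text
time: 7.45
ee_pos: [0.5274, -0.051, 0.0823]
eef_rot: [0.441, -0.553, 0.553, -0.44]
ft_force: [-0.9, -0.5, -2.4]
width: 0.0133
lat -0.14 along -36.55 z 0.0823 yaw -12.88 rows needed turn(to -12.9) [-0.01  0.02  0.06] tilt 0.06
F along,lat,z -0.7 -0.72 -2.4 Mz [-0.02 -0.03  0.  ] t 7.45 w 0.013345888326373278 j7 -0.37
```

View pics/w3.png

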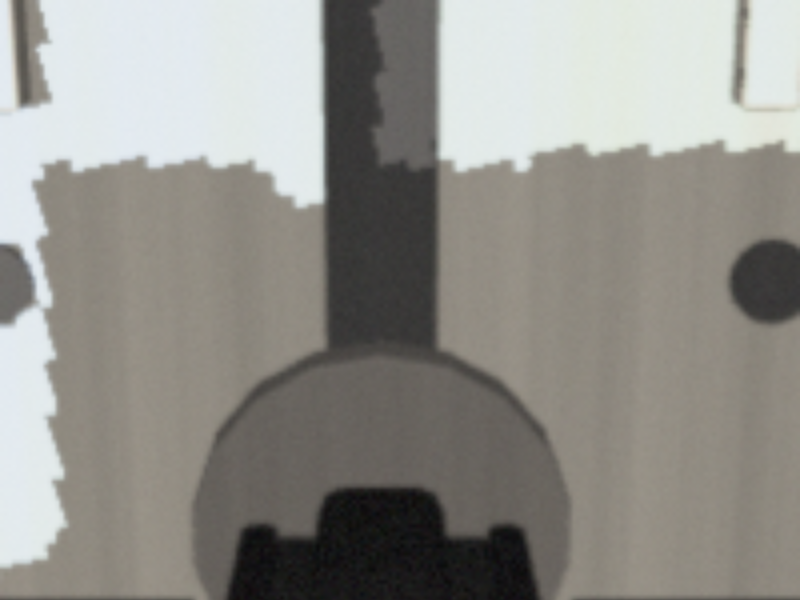

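The slot centre is at column ~381 and the collar at ~381, so it is aligned. Lowering it in.

```bash
python3 -m jog '[[0,0.004,-0.0004,0,0,0],[0,0.003,-0.0003,0,0,0],[0,0,0,0,0,0]]';python3 lat.py
```

```text
time: 7.75
ee_pos: [0.5269, -0.0511, 0.075]
eef_rot: [0.441, -0.553, 0.553, -0.44]
ft_force: [0.6, 0.7, -2.0]
width: 0.0135
lat -0.61 along -36.72 z 0.075 yaw -12.9 rows needed turn(to -12.9) [-0.04 -0.    0.06] tilt 0.08
F along,lat,z 0.86 0.42 -1.99 Mz [-0.03 -0.02 -0.02] t 7.75 w 0.013480662161438006 j7 -0.37
```

```bash
python3 -m jog '[[0,0.003,0.0006,0,0,0],[0,0.003,0,0,0,0],[0,0,0,0,0,0]]';python3 lat.py
```

```text
time: 8.0
ee_pos: [0.5273, -0.0514, 0.0681]
eef_rot: [0.441, -0.553, 0.553, -0.44]
ft_force: [-0.0, -0.1, -1.8]
width: 0.0136
lat -0.07 along -36.9 z 0.0681 yaw -12.92 rows needed turn(to -12.9) [-0.02 -0.02  0.07] tilt 0.07
F along,lat,z -0.08 -0.01 -1.81 Mz [-0.04 -0.05  0.05] t 8.0 w 0.013567418204905049 j7 -0.38
```

The head is in the slot with no contact force. Pressing down now.

```bash
python3 -m jog '[[0,0.004,0,0,0,0],[0,0,0,0,0,0]]';python3 lat.py;python3 -m jog '[[0,0.003,0,0,0,0],[0,0,0,0,0,0]]';python3 lat.py
```

```text
time: 8.17
ee_pos: [0.5277, -0.0514, 0.0638]
eef_rot: [0.441, -0.553, 0.554, -0.44]
ft_force: [-2.5, -0.1, 0.6]
width: 0.0137
lat 0.25 along -36.84 z 0.0638 yaw -12.92 rows needed turn(to -12.9) [-0.05 -0.02  0.06] tilt 0.08
F along,lat,z -0.69 -2.44 0.61 Mz [-0.06  0.36 -0.08] t 8.1667 w 0.013685787444248991 j7 -0.38
time: 8.33
ee_pos: [0.528, -0.0514, 0.0611]
eef_rot: [0.441, -0.552, 0.554, -0.441]
ft_force: [-2.2, -0.4, 3.1]
width: 0.0138
lat 0.59 along -36.79 z 0.0611 yaw -12.92 rows needed turn(to -12.9) [-0.08 -0.02  0.06] tilt 0.1
F along,lat,z -0.91 -2.06 3.14 Mz [-0.01  0.49  0.  ] t 8.3333 w 0.013807137483752622 j7 -0.39
```

Contact came at z = 0.064 as expected and the spring force matches about 2.9 mm of compression. I'll press a bit more, then start the turn.

```bash
python3 -m jog '[[0,0.0017,-0.0005,0,0,0],[0,0,0,0,0,0]]';python3 lat.py;python3 -m jog '[[0,0.0003,0,0,-4,0],[0,0.0003,0,0,-5,0],[0,0.0003,0,0,-5,0]]';python3 lat.py
```

```text
time: 8.5
ee_pos: [0.528, -0.0514, 0.06]
eef_rot: [0.44, -0.552, 0.554, -0.441]
ft_force: [-1.5, 0.6, 4.3]
width: 0.0137
lat 0.59 along -36.78 z 0.06 yaw -12.92 rows needed turn(to -12.9) [-0.15 -0.02  0.07] tilt 0.16
F along,lat,z 0.23 -1.61 4.29 Mz [ 0.01  0.47 -0.01] t 8.5 w 0.013663779055799694 j7 -0.39
time: 8.75
ee_pos: [0.529, -0.0513, 0.0602]
eef_rot: [-0.506, 0.492, -0.496, 0.507]
ft_force: [-2.7, -1.0, 3.8]
width: 0.0137
lat 1.55 along -36.41 z 0.0602 yaw 1.4 rows needed turn(to -12.9) [-0.27 14.3   0.11] tilt 0.29
F along,lat,z -1.53 -2.43 3.84 Mz [-0.2   0.59 -0.09] t 8.75 w 0.01369918342764156 j7 -0.15
```

```bash
python3 -m jog '[[0,0.0008,-0.0012,0.2,-5,0],[0,0.0003,-0.0003,0,-6,0],[0,0.0003,-0.0003,0,-6,0]]';python3 lat.py
```

```text
time: 9.0
ee_pos: [0.5284, -0.0506, 0.0601]
eef_rot: [-0.575, 0.406, -0.413, 0.578]
ft_force: [-1.4, -0.0, 4.3]
width: 0.0136
lat 0.8 along -35.88 z 0.0601 yaw 19.2 rows needed turn(to -12.9) [-0.62 32.1   0.12] tilt 0.62
F along,lat,z -0.34 -1.35 4.3 Mz [ 0.19  0.42 -0.1 ] t 9.0 w 0.013571006528112245 j7 0.14
```

```bash
cat >> lat.py <<'E'
yaw=np.degrees(np.arctan2(m[1,2],m[0,2]))
e=np.append(-(p[:2]-o)@n*n,0)
print("tilt fix",np.degrees(want(yaw)[1].as_rotvec()).round(2),"lat fix in tool mm",(R.inv().apply(e)*1000).round(2))
E
python3 -m jog '[[-0.0004,0.0006,-0.0007,-0.4,-6,0],[-0.0002,0.0003,-0.0002,0,-6,0],[-0.0002,0.0003,-0.0002,0,-6,0]]';python3 lat.py
```

```text
time: 9.25
ee_pos: [0.5282, -0.0498, 0.0601]
eef_rot: [0.636, -0.307, 0.312, -0.636]
ft_force: [-2.4, -0.4, 4.7]
width: 0.0134
lat 0.45 along -35.11 z 0.0601 yaw 38.12 rows needed turn(to -12.9) [-0.34 51.02  0.32] tilt 0.45
F along,lat,z -0.97 -2.27 4.72 Mz [ 0.04  0.42 -0.02] t 9.25 w 0.013391782465642313 j7 0.45
tilt fix [-0.16 -0.    0.42] lat fix in tool mm [-0.35 -0.   -0.28]
```

```bash
python3 -m jog '[[-0.0004,0.0005,-0.0003,-0.1,-6.5,0.3],[-0.0002,0.0003,-0.0001,0,-6.5,0],[-0.0002,0.0003,-0.0001,0,-6.5,0]]';python3 lat.py
```

```text
time: 9.5
ee_pos: [0.5275, -0.0501, 0.0599]
eef_rot: [0.681, -0.191, 0.193, -0.68]
ft_force: [-1.2, -1.9, 4.6]
width: 0.0138
lat -0.21 along -35.58 z 0.0599 yaw 58.54 rows needed turn(to -12.9) [-7.000e-02  7.144e+01  1.900e-01] tilt 0.19
F along,lat,z -2.06 -0.71 4.57 Mz [-0.08  0.34 -0.12] t 9.5 w 0.013767070323450026 j7 0.78
tilt fix [0.05 0.   0.18] lat fix in tool mm [0.2  0.   0.07]
```

```bash
python3 -m jog '[[0,0.0003,0,0,-6.3,0.2],[0,0.0003,0,0,-6.3,0],[0,0.0003,0,0,-6,0],[0,0,0,0,0,0]]';python3 lat.py; python3 - <<'E'
from h import *
print(np.degrees(want(77.1)[1].as_rotvec()))
E
```

```text
time: 9.83
ee_pos: [0.5276, -0.0512, 0.0599]
eef_rot: [0.704, -0.072, 0.072, -0.703]
ft_force: [-2.0, -0.2, 2.8]
width: 0.0136
lat 0.12 along -36.69 z 0.0599 yaw 78.34 rows needed turn(to -12.9) [ 8.000e-02 -8.876e+01 -1.100e-01] tilt 0.12
F along,lat,z -0.65 -1.94 2.79 Mz [0.23 0.23 0.03] t 9.8333 w 0.013567726409478877 j7 1.1
tilt fix [ 0.12 -0.   -0.02] lat fix in tool mm [-0.12  0.    0.  ]
[ 0.12300014  1.24209358 -0.02141588]
```

The quarter turn is done, with yaw at 78.3° and 1.2° left. I'll trim the yaw and ease up so the head catches under the lips.

```bash
python3 -m jog '[[0,-0.001,0,0,1.2,0],[0,-0.0005,0,0,0,0],[0,0,0,0,0,0]]';python3 lat.py;python3 -m jog '[[0,-0.001,0,0,0,0],[0,0,0,0,0,0]]';python3 lat.py
```

```text
time: 10.08
ee_pos: [0.5274, -0.0511, 0.061]
eef_rot: [0.703, -0.083, 0.083, -0.702]
ft_force: [-1.1, 0.1, 1.7]
width: 0.0135
lat -0.03 along -36.59 z 0.061 yaw 76.5 rows needed turn(to -12.9) [8.00e-02 8.94e+01 4.00e-02] tilt 0.08
F along,lat,z -0.19 -1.08 1.73 Mz [ 0.11 -0.02  0.04] t 10.0833 w 0.01351900470798955 j7 1.07
tilt fix [ 0.08 -0.   -0.03] lat fix in tool mm [ 0.03 -0.    0.  ]
time: 10.25
ee_pos: [0.5274, -0.0511, 0.061]
eef_rot: [0.702, -0.084, 0.084, -0.702]
ft_force: [0.5, -0.8, 4.3]
width: 0.0141
lat -0.06 along -36.57 z 0.061 yaw 76.3 rows needed turn(to -12.9) [4.00e-02 8.92e+01 3.00e-02] tilt 0.05
F along,lat,z -0.66 0.62 4.31 Mz [ 0.07 -0.05  0.04] t 10.25 w 0.014057642968914413 j7 1.07
tilt fix [ 0.05 -0.   -0.01] lat fix in tool mm [ 0.06 -0.    0.  ]
```

```bash
python3 -m jog '[[0,-0.0015,0,0,0.5,0],[0,0,0,0,0,0],[0,0,0,0,0,0]]';python3 lat.py;python3 -m jog '[[0,0,0.004,0,0,0],[0,0,0.006,0,0,0],[0,0,0.006,0,0,0]]';python3 lat.py
```

```text
time: 10.5
ee_pos: [0.5273, -0.0511, 0.061]
eef_rot: [-0.702, 0.089, -0.089, 0.702]
ft_force: [-0.4, -0.2, -0.0]
width: 0.014
lat -0.16 along -36.62 z 0.061 yaw 75.59 rows needed turn(to -12.9) [ 1.000e-02  8.849e+01 -1.000e-02] tilt 0.02
F along,lat,z -0.26 -0.33 -0.03 Mz [ 0.04 -0.21  0.06] t 10.5 w 0.013979824496122967 j7 1.06
tilt fix [-0.    0.   -0.02] lat fix in tool mm [ 0.16 -0.    0.  ]
time: 10.75
ee_pos: [0.5298, -0.0408, 0.061]
eef_rot: [0.704, -0.092, 0.09, -0.699]
ft_force: [-1.3, -6.6, -0.5]
width: 0.0133
lat -0.03 along -25.98 z 0.061 yaw 75.21 rows needed turn(to -12.9) [ 0.46 88.11  0.24] tilt 0.47
F along,lat,z -6.73 0.19 -0.47 Mz [-1.34  0.29  0.04] t 10.75 w 0.013335664110126872 j7 1.02
tilt fix [ 0.45 -0.   -0.13] lat fix in tool mm [ 0.03 -0.    0.  ]
```

The z stays at 0.061 while easing up, so the stop is locked (origin at 13 mm). Drag is about 6.7 N. By measurement the collar should meet the mould at along ≈ +7 mm. I'll slide it.

```bash
python3 -m jog '[[0,0,0.006,0.2,-1,0],[0,0,0.006,0.2,-1,0],[0,0,0.006,0,0,0],[0,0,0.006,0,0,0],[0,0,0.006,0,0,0]]';python3 lat.py; python3 -m jog '[[0,0,0.005,0,0,0],[0,0,0.004,0,0,0]]';python3 lat.py
```

```text
time: 11.17
ee_pos: [0.5346, -0.0186, 0.061]
eef_rot: [0.707, -0.084, 0.079, -0.698]
ft_force: [-2.2, -5.0, 0.2]
width: 0.0135
lat -0.3 along -3.26 z 0.061 yaw 76.75 rows needed turn(to -12.9) [ 0.92 89.65  0.36] tilt 0.89
F along,lat,z -5.34 -1.07 0.23 Mz [-1.08  0.13 -0.  ] t 11.1667 w 0.013493372754592432 j7 1.0
tilt fix [ 0.82 -0.   -0.35] lat fix in tool mm [ 0.3 -0.   0. ]
time: 11.33
ee_pos: [0.5359, -0.0118, 0.061]
eef_rot: [0.709, -0.086, 0.079, -0.696]
ft_force: [-1.4, -4.3, -0.3]
width: 0.0137
lat -0.54 along 3.62 z 0.061 yaw 76.59 rows needed turn(to -12.9) [ 1.2  89.48  0.52] tilt 1.17
F along,lat,z -4.46 -0.42 -0.34 Mz [-1.1   0.18 -0.02] t 11.3333 w 0.013745792182544127 j7 0.98
tilt fix [ 1.09 -0.   -0.43] lat fix in tool mm [ 0.54 -0.    0.  ]
```

```bash
sed -i 's/,"rows needed turn(to -12.9)",np.degrees(want(-12.9)\[1\].as_rotvec()).round(2)//' lat.py
python3 -m jog '[[0.0005,0,0.003,0.8,0,-0.3],[0,0,0.003,0.2,0,0],[0,0,0.003,0.2,0,0]]';python3 lat.py; python3 -m jog '[[0,0,0.003,0.2,0,0],[0,0,0.003,0.2,0,0],[0,0,0.003,0.2,0,0]]';python3 lat.py
```

```text
time: 11.58
ee_pos: [0.5378, -0.0053, 0.061]
eef_rot: [0.703, -0.085, 0.082, -0.702]
ft_force: [-2.3, -6.1, 0.2]
width: 0.0137
lat -0.17 along 10.32 z 0.061 yaw 76.43 tilt 0.2
F along,lat,z -6.49 -0.9 0.23 Mz [-1.56  0.26  0.  ] t 11.5833 w 0.013700550590889394 j7 0.98
tilt fix [ 0.11 -0.   -0.17] lat fix in tool mm [ 0.17 -0.    0.  ]
time: 11.83
ee_pos: [0.539, -0.0005, 0.061]
eef_rot: [-0.7, 0.086, -0.084, 0.704]
ft_force: [-2.8, -7.1, 0.3]
width: 0.0136
lat -0.12 along 15.34 z 0.061 yaw 76.16 tilt 0.33
F along,lat,z -7.52 -1.17 0.3 Mz [-1.51  0.37  0.01] t 11.8333 w 0.013564785573522916 j7 0.97
tilt fix [-0.24  0.   -0.23] lat fix in tool mm [ 0.12 -0.    0.  ]
```

```bash
python3 -m jog '[[0,0,0.003,0,-0.4,-0.2],[0,0,0.003,0,-0.4,0],[0,0,0.003,0,0,0]]';python3 lat.py; python3 -m jog '[[0,0,0.003,0,0,0],[0,0,0.003,0,0,0]]';python3 lat.py
```

```text
time: 12.08
ee_pos: [0.5399, 0.0038, 0.061]
eef_rot: [0.703, -0.083, 0.081, -0.702]
ft_force: [-1.6, -6.1, 1.2]
width: 0.0136
lat -0.14 along 19.69 z 0.061 yaw 76.69 tilt 0.14
F along,lat,z -6.34 -0.22 1.18 Mz [-1.59  0.37 -0.02] t 12.0833 w 0.013606473860528193 j7 0.96
tilt fix [ 0.08 -0.   -0.11] lat fix in tool mm [ 0.14 -0.    0.  ]
time: 12.25
ee_pos: [0.5406, 0.0067, 0.061]
eef_rot: [0.704, -0.084, 0.082, -0.701]
ft_force: [-2.7, -6.4, 1.6]
width: 0.0135
lat -0.14 along 22.7 z 0.061 yaw 76.5 tilt 0.34
F along,lat,z -6.84 -1.17 1.59 Mz [-1.51  0.4   0.  ] t 12.25 w 0.013542395227909418 j7 0.95
tilt fix [ 0.29 -0.   -0.16] lat fix in tool mm [ 0.14 -0.    0.  ]
```

```bash
python3 - <<'E'
from h import *
from bench import r
d=np.array([np.cos(np.radians(77.1)),np.sin(np.radians(77.1))]);n=np.array([d[1],-d[0]]);o=np.array([.53565,-.01544])
c=r.camera("top");np.savez("t2.npz",**c)
cv2.imwrite("pics/t2.png",cv2.resize(c["image"][195:305,225:400],(795,500),interpolation=cv2.INTER_CUBIC)[:,:,::-1])
# column profile along slot at lateral +30mm on z=.046: print brightness/blueness of samples
for L in(-.03,.03):
    A=np.arange(.10,.225,.003);X=np.array([np.append(o+a*d+L*n,.046) for a in A])
    uv=proj(c,X).round().astype(int);print(L,[(int(a*1000),*map(int,c["image"][v,u][[0,2]])) for a,(u,v) in zip(A,uv)])
E
```

```text
-0.03 [(100, 69, 21), (103, 66, 18), (106, 74, 33), (109, 227, 200), (112, 239, 216), (115, 176, 148), (118, 61, 22), (121, 63, 18), (124, 64, 21), (127, 67, 20), (130, 66, 18), (133, 63, 15), (136, 151, 118), (139, 231, 202), (142, 240, 214), (145, 94, 58), (148, 64, 18), (151, 65, 19), (154, 66, 21), (157, 65, 19), (160, 65, 19), (163, 78, 40), (166, 162, 130), (169, 244, 223), (172, 248, 239), (175, 248, 245), (178, 250, 251), (181, 252, 252), (184, 252, 252), (187, 252, 252), (190, 253, 254), (193, 252, 254), (196, 217, 213), (199, 234, 192), (202, 253, 235), (205, 253, 238), (208, 217, 178), (211, 138, 110), (214, 125, 104), (217, 252, 252), (220, 253, 253), (223, 252, 252)]
0.03 [(100, 229, 157), (103, 228, 156), (106, 227, 156), (109, 229, 159), (112, 234, 164), (115, 158, 101), (118, 104, 72), (121, 61, 55), (124, 58, 55), (127, 59, 55), (130, 59, 55), (133, 58, 52), (136, 124, 101), (139, 228, 199), (142, 189, 157), (145, 104, 70), (148, 55, 12), (151, 61, 15), (154, 62, 17), (157, 60, 14), (160, 57, 11), (163, 70, 32), (166, 168, 132), (169, 240, 211), (172, 248, 237), (175, 248, 243), (178, 251, 249), (181, 252, 250), (184, 252, 250), (187, 252, 250), (190, 253, 252), (193, 252, 251), (196, 211, 200), (199, 228, 182), (202, 252, 231), (205, 254, 238), (208, 212, 172), (211, 131, 105), (214, 143, 120), (217, 253, 250), (220, 253, 252), (223, 252, 251)]
```

View pics/t2.png

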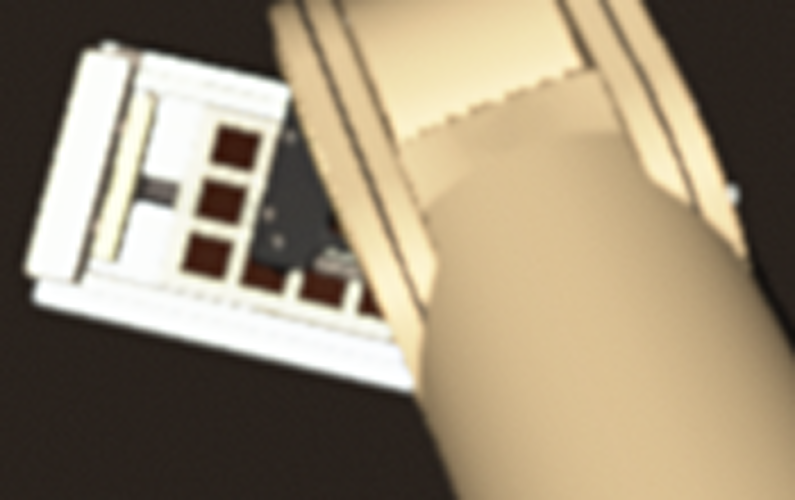

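The top view shows the mould moved and straight. The pad's face is at along ≈197 mm and the mould's end at ≈178 mm, so about 19 mm remain and home is at TCP along ≈42.

```bash
python3 -m jog '[[0,0,0.003,0.2,-0.5,-0.2],[0,0,0.003,0,0,0],[0,0,0.003,0,0,0],[0,0,0.003,0,0,0]]';python3 lat.py; python3 -m jog '[[0,0,0.003,0,0,0],[0,0,0.003,0,0,0],[0,0,0.003,0,0,0],[0,0,0.0025,0,0,0]]';python3 lat.py
```

```text
time: 12.63
ee_pos: [0.5419, 0.0126, 0.061]
eef_rot: [0.705, -0.083, 0.082, -0.699]
ft_force: [-3.2, -6.7, 1.9]
width: 0.0135
lat -0.15 along 28.68 z 0.061 yaw 76.62 tilt 0.54
F along,lat,z -7.24 -1.6 1.91 Mz [-1.53  0.43 -0.01] t 12.6333 w 0.013459149475532266 j7 0.93
tilt fix [ 0.53 -0.   -0.07] lat fix in tool mm [ 0.15 -0.    0.  ]
time: 12.97
ee_pos: [0.5432, 0.018, 0.0609]
eef_rot: [0.708, -0.087, 0.083, -0.696]
ft_force: [-2.8, -7.2, 1.0]
width: 0.0139
lat -0.13 along 34.25 z 0.0609 yaw 76.23 tilt 0.99
F along,lat,z -7.61 -1.1 1.05 Mz [-1.49  0.45 -0.07] t 12.9667 w 0.013858263152726683 j7 0.91
tilt fix [ 0.98 -0.   -0.19] lat fix in tool mm [ 0.13 -0.    0.  ]
```

```bash
python3 -m jog '[[0,0,0.0025,0.8,-0.6,-0.2],[0,0,0.0025,0,0,0],[0,0,0.0025,0.1,0,0]]';python3 lat.py; python3 -m jog '[[0,0,0.0022,0.1,0,0],[0,0,0.0022,0.1,0,0]]';python3 lat.py
```

```text
time: 13.22
ee_pos: [0.5439, 0.0213, 0.061]
eef_rot: [0.704, -0.083, 0.082, -0.7]
ft_force: [-2.1, -6.9, 2.5]
width: 0.014
lat -0.19 along 37.68 z 0.061 yaw 76.6 tilt 0.36
F along,lat,z -7.19 -0.52 2.46 Mz [-1.54  0.47  0.02] t 13.2167 w 0.014030142095985082 j7 0.92
tilt fix [ 0.35 -0.   -0.07] lat fix in tool mm [ 0.19 -0.    0.  ]
time: 13.38
ee_pos: [0.5442, 0.0227, 0.061]
eef_rot: [0.704, -0.085, 0.083, -0.7]
ft_force: [-2.1, -7.0, 1.1]
width: 0.0135
lat -0.19 along 39.1 z 0.061 yaw 76.4 tilt 0.38
F along,lat,z -7.32 -0.51 1.14 Mz [-1.47  0.43 -0.02] t 13.3833 w 0.013530113218707509 j7 0.91
tilt fix [ 0.36 -0.   -0.13] lat fix in tool mm [ 0.19 -0.    0.  ]
```

```bash
for i in 1 2 3; do python3 -m jog '[[0,0,0.0022,0.1,0,0],[0,0,0.0022,0.1,0,0]]' >/dev/null;python3 lat.py;done
```

```text
lat -0.14 along 40.57 z 0.061 yaw 76.21 tilt 0.4
F along,lat,z -5.62 -1.68 1.61 Mz [-1.44  0.44 -0.  ] t 13.55 w 0.013701213036455124 j7 0.91
tilt fix [ 0.36 -0.   -0.18] lat fix in tool mm [ 0.14 -0.    0.  ]
lat -0.16 along 42.27 z 0.061 yaw 76.03 tilt 0.42
F along,lat,z -7.15 -0.35 0.6 Mz [-1.42  0.36 -0.03] t 13.7167 w 0.01361987813311551 j7 0.9
tilt fix [ 0.34 -0.   -0.24] lat fix in tool mm [ 0.16 -0.    0.  ]
lat -0.16 along 44.01 z 0.061 yaw 75.85 tilt 0.44
F along,lat,z -6.01 -1.62 1.28 Mz [-1.44  0.41 -0.01] t 13.8833 w 0.013662687198464507 j7 0.9
tilt fix [ 0.32 -0.   -0.3 ] lat fix in tool mm [ 0.16 -0.    0.  ]
```

```bash
for i in 1 2 3; do python3 -m jog '[[0,0,0.0022,0.1,-0.3,0],[0,0,0.0022,0.1,-0.1,0]]' >/dev/null;python3 lat.py|head -2;done
```

```text
lat -0.1 along 45.36 z 0.061 yaw 76.08 tilt 0.49
F along,lat,z -8.7 -1.23 2.54 Mz [-2.13  0.64 -0.01] t 14.05 w 0.013756893957358917 j7 0.9
lat -0.06 along 45.44 z 0.0609 yaw 76.26 tilt 0.64
F along,lat,z -9.89 -1.4 2.41 Mz [-1.98  0.71 -0.  ] t 14.2167 w 0.013838784415939645 j7 0.9
lat 0.02 along 45.48 z 0.0609 yaw 76.43 tilt 0.78
F along,lat,z -8.48 -0.78 3.53 Mz [-1.94  0.68 -0.11] t 14.3833 w 0.013669627221543778 j7 0.9
```

Home was reached at along 45.4 mm: motion stopped and force rose to ~9 N. Drag alone is ~5 N, so I'll press with about 15 N total for a good 0.5 s.

```bash
python3 -m jog '[[0,0,0.003,0.6,-0.3,-0.1],[0,0,0.003,0.1,0,0]]' >/dev/null;python3 lat.py; python3 -m jog '[[0,0,0.0035,0.1,0,0],[0,0,0.0035,0.1,0,0],[0,0,0.0035,0.1,0,0]]' >/dev/null;python3 lat.py
```

```text
lat 0.01 along 45.56 z 0.0607 yaw 76.45 tilt 0.64
F along,lat,z -10.28 -1.32 5.43 Mz [-2.57  0.95  0.  ] t 14.55 w 0.013737689283606186 j7 0.9
tilt fix [ 0.33 -0.   -0.55] lat fix in tool mm [-0.01  0.   -0.  ]
lat 0.04 along 45.86 z 0.0602 yaw 75.96 tilt 1.12
F along,lat,z -12.21 -2.2 3.99 Mz [-2.81  1.03  0.12] t 14.8 w 0.01401161154857865 j7 0.89
tilt fix [ 0.83 -0.01 -0.75] lat fix in tool mm [-0.04  0.   -0.  ]
```

```bash
python3 -m jog '[[0,-0.0005,0.0042,0.5,-0.5,-0.5],[0,-0.0003,0.0043,0.2,0,0],[0,0,0.0043,0.2,0,0]]' >/dev/null;python3 lat.py; python3 -m jog '[[0,0,0.0045,0.2,0,0],[0,0,0.0045,0.2,0,0],[0,0,0.0045,0.2,0,0],[0,0,0.0045,0.2,0,0]]' >/dev/null;python3 lat.py
```

```text
lat -0.08 along 46.03 z 0.06 yaw 75.9 tilt 1.07
F along,lat,z -14.09 -3.32 4.43 Mz [-3.35  1.16  0.08] t 15.05 w 0.013540779608083182 j7 0.88
tilt fix [ 0.93 -0.   -0.52] lat fix in tool mm [ 0.08 -0.    0.  ]
lat -0.15 along 46.34 z 0.0587 yaw 75.1 tilt 1.8
F along,lat,z -16.0 -2.6 6.18 Mz [-3.48  1.48  0.17] t 15.3833 w 0.013687250361828706 j7 0.86
tilt fix [ 1.56 -0.01 -0.9 ] lat fix in tool mm [ 0.15 -0.    0.01]
```

That was 14–16 N total for over 0.5 s. Now I'll relax, let the stop rise under the lips, and release.

```bash
python3 -m jog '[[0,-0.0012,0.001,0.3,0,0],[0,-0.0008,0.001,0.2,0,-0.3],[0,-0.0008,0.001,0.2,0,-0.2],[0,-0.0005,0.0005,0.2,0,-0.2]]' >/dev/null;python3 lat.py
```

```text
lat -0.75 along 45.41 z 0.061 yaw 74.8 tilt 0.98
F along,lat,z -1.7 3.54 -9.27 Mz [-0.62 -0.84  0.12] t 15.7167 w 0.013372376557694762 j7 0.87
tilt fix [ 0.92 -0.   -0.33] lat fix in tool mm [ 0.75 -0.    0.03]
```

```bash
python3 -m jog '[[0.0006,0.0006,0.002,0,-1,0],[0,0,0.002,0,-0.8,0],[0,0,0.0015,0,0,0]]' >/dev/null;python3 lat.py
```

```text
lat 0.09 along 45.76 z 0.0605 yaw 76.46 tilt 1.36
F along,lat,z -6.97 -2.72 2.65 Mz [-1.52  0.69 -0.  ] t 15.9667 w 0.013531365078450252 j7 0.89
tilt fix [ 1.3  -0.   -0.42] lat fix in tool mm [-0.09  0.   -0.  ]
```

Now I release slowly with zero shift (jaws open along the slot).

```bash
python3 -m jog '[[0,0,0,0,0,0],[0,0,0,0,0,0]]' -1 8;python3 lat.py;  python3 -m jog '[[0,0,0,0,0,0],[0,0,0,0,0,0],[0,0,0,0,0,0],[0,0,0,0,0,0]]' -0.4;python3 lat.py
```

```text
time: 16.13
ee_pos: [0.5458, 0.0289, 0.061]
eef_rot: [0.71, -0.087, 0.08, -0.694]
ft_force: [-1.2, -2.6, -2.8]
width: 0.0141
lat -0.03 along 45.51 z 0.061 yaw 76.46 tilt 1.39
F along,lat,z -2.77 -0.61 -2.78 Mz [-0.4  -0.03  0.06] t 16.1333 w 0.014125341175599914 j7 0.89
tilt fix [ 1.32 -0.   -0.43] lat fix in tool mm [ 0.03 -0.    0.  ]
time: 16.47
ee_pos: [0.5466, 0.0318, 0.0617]
eef_rot: [0.709, -0.086, 0.08, -0.696]
ft_force: [0.3, 0.2, 0.4]
width: 0.0251
lat 0.13 along 48.49 z 0.0617 yaw 76.57 tilt 1.12
F along,lat,z 0.22 0.25 0.42 Mz [ 0.13 -0.18  0.04] t 16.4667 w 0.0251083546634401 j7 0.89
tilt fix [ 1.07 -0.   -0.34] lat fix in tool mm [-0.13  0.   -0.  ]
```

```bash
python3 -m jog '[[0,0,-0.003,1,0,-0.3],[0,-0.008,0,0,0,0],[0,-0.015,0,0,0,0],[0,-0.02,0,0,0,0],[0,-0.03,0,0,0,0],[0,-0.03,0,0,0,0],[0,-0.03,0,0,0,0],[0,0,0,0,0,0]]' -0.2;python3 lat.py
python3 -m jog '[[0,-0.01,-0.035,0,0,0],[0,-0.01,-0.04,0,0,0],[0,-0.01,-0.04,0,0,0],[0,-0.01,-0.04,0,0,0],[0,-0.01,-0.04,0,0,0],[0,0,-0.03,0,0,0],[0,0,0,0,0,0]]'
python3 - <<'E'
from h import *
from bench import r
ims=[]
for n,(a,b,e,f) in dict(top=(195,305,225,490),scene=(190,275,180,420)).items():
    c=r.camera(n);np.savez(n+"3.npz",**c);ims.append(cv2.resize(c["image"][a:b,e:f],(795,300),interpolation=cv2.INTER_CUBIC))
cv2.imwrite("pics/f1.png",np.vstack(ims)[:,:,::-1])
E
```

```text
time: 17.13
ee_pos: [0.5451, 0.0308, 0.2068]
eef_rot: [-0.701, 0.081, -0.082, 0.704]
ft_force: [0.5, 0.4, 0.0]
width: 0.0344
lat -1.11 along 47.18 z 0.2068 yaw 76.77 tilt 0.25
F along,lat,z 0.48 0.41 0.01 Mz [ 0.09 -0.24 -0.01] t 17.1333 w 0.03441188181130101 j7 1.02
tilt fix [-0.25 -0.    0.02] lat fix in tool mm [1.11 0.   0.01]
time: 17.72
ee_pos: [0.4937, -0.1914, 0.27]
eef_rot: [-0.702, 0.072, -0.083, 0.704]
ft_force: [1.0, -0.0, -0.4]
width: 0.0344
```

View pics/f1.png

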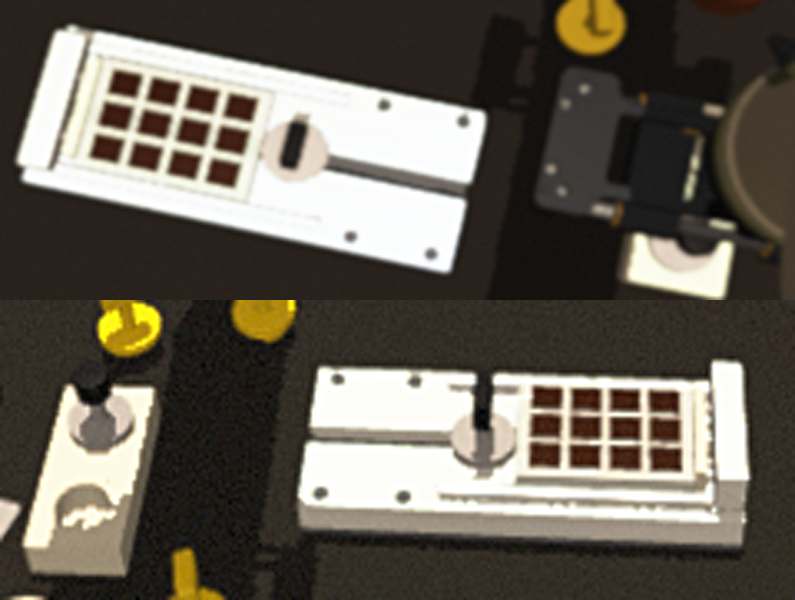

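Both views show the holder pocket empty, the wing across the slot, and the collar at the mould's edge with the mould at the pad. I'll do one closer check of the collar-to-mould contact and squareness.

```bash
python3 -m jog '[[0.01,0,0.035,0,0,0],[0.01,0,0.04,0,0,0],[0.01,0,0.04,0,0,0],[0.01,0,0.04,0,0,0],[0.01,0,0.04,0,0,0],[0.01,0,0.03,0,0,0],[0,0,0,0,0,0]]'
python3 - <<'E'
from h import *
from bench import r
c=r.camera("wrist");np.savez("w4.npz",**c)
d=np.array([np.cos(np.radians(77.1)),np.sin(np.radians(77.1))]);o=np.array([.53565,-.01544])
u,v=proj(c,np.append(o+.07*d,.04))[0].astype(int);print(u,v)
a=max(0,v-110);b=max(0,u-147)
cv2.imwrite("pics/w4.png",cv2.resize(c["image"][a:a+220,b:b+293],(800,600),interpolation=cv2.INTER_CUBIC)[:,:,::-1]);print(a,b)
E
```

```text
time: 18.4
ee_pos: [0.6016, 0.0372, 0.2763]
eef_rot: [-0.7, 0.067, -0.08, 0.706]
ft_force: [0.6, 1.2, 0.5]
width: 0.0345
328 144
34 181
```

View pics/w4.png

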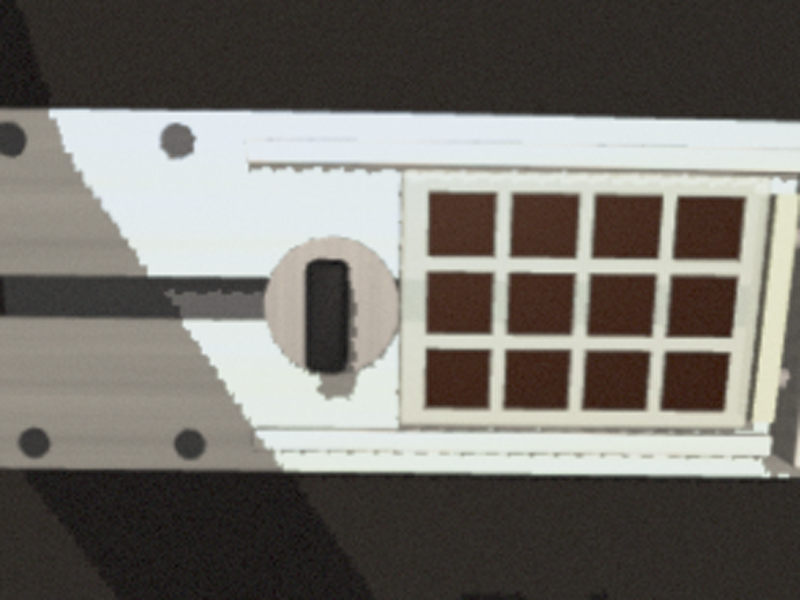

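The collar's rim touches the mould's edge at (400,305) with the wing across the slot. I'll check the mould's squareness at the pad end numerically, since the view there is oblique.

```bash
python3 - <<'E'
from h import *
d=np.array([np.cos(np.radians(77.1)),np.sin(np.radians(77.1))]);n=np.array([d[1],-d[0]]);o=np.array([.53565,-.01544])
for nm in("w4","top3"):
    c=load(nm);im=c["image"].astype(int);br=((im[...,0]<140)&(im[...,0]>im[...,2]+25)&(im[...,1]<90)).astype(np.uint8)
    if nm=="w4": br[:, :300]=0; br[200:]=0
    else: br[:, :225]=0;br[:,330:]=0;br[:200]=0;br[290:]=0
    k,l,st,ce=cv2.connectedComponentsWithStats(br)
    ce=ce[1:][st[1:,4]>(100 if nm=="w4" else 25)];X=plane(c,ce,.045)[:,:2]-o
    P=np.c_[X@d,X@n]*1000;P=P[P[:,0].argsort()];print(nm,len(P))
    ang=[]
    for i in range(0,len(P)//3*3,3):
        q=P[i:i+3];q=q[q[:,1].argsort()];print(q.round(1).tolist());ang.append(np.degrees(np.arctan2(q[2,0]-q[0,0],q[2,1]-q[0,1])))
    print("row tilt deg",np.round(ang,2), "cavity mean",P.mean(0).round(1))
c=load("w4");C=cloud(c)
# depth profile along the slot direction at two lateral offsets
for L in(-.035,-.02,.02,.035):
    A=np.arange(.178,.222,.002);X=np.array([np.append(o+a*d+L*n,.046) for a in A]);uv=proj(c,X).round().astype(int)
    print(L,[(int(a*1000),int(C[v,u,2]*1000),int((C[v,u,:2]-o)@d*1000)) for a,(u,v) in zip(A,uv) if 0<=u<640 and 0<=v<480])
E
```

```text
w4 12
[[89.5, -28.2], [89.4, -1.0], [89.9, 26.3]]
[[118.5, -28.2], [118.8, -1.2], [118.9, 26.0]]
[[147.8, -28.5], [147.9, -1.4], [148.0, 25.7]]
[[176.9, -28.6], [177.1, -1.4], [177.3, 25.7]]
row tilt deg [0.47 0.41 0.13 0.45] cavity mean [133.3  -1.2]
top3 12
[[90.3, -28.1], [90.4, -1.0], [90.6, 26.0]]
[[119.1, -28.2], [119.2, -1.2], [119.4, 25.9]]
[[148.3, -28.4], [148.3, -1.2], [148.2, 26.0]]
[[177.2, -28.4], [177.4, -1.6], [177.4, 25.7]]
row tilt deg [ 0.28  0.38 -0.12  0.23] cavity mean [133.8  -1.2]
-0.035 [(178, 437, 62), (180, 47, 178), (182, 47, 182), (184, 46, 184), (186, 437, 62), (188, 46, 188), (190, 46, 190), (192, 46, 191), (194, 46, 193), (196, 45, 196), (198, 45, 198), (200, 52, 197), (202, 50, 200), (204, 51, 201), (206, 49, 204), (208, 37, 210), (210, 43, 210), (212, 46, 211), (214, 52, 211), (216, 58, 210), (218, 60, 212), (220, 60, 214), (222, 60, 216)]
-0.02 [(178, 45, 178), (180, 46, 179), (182, 47, 181), (184, 47, 183), (186, 48, 185), (188, 47, 187), (190, 47, 189), (192, 45, 192), (194, 45, 194), (196, 44, 196), (198, 43, 198), (200, 50, 198), (202, 50, 200),
[... 209 characters left out ...]
182), (184, 45, 184), (186, 47, 185), (188, 49, 187), (190, 46, 190), (192, 44, 192), (194, 45, 194), (196, 45, 196), (198, 46, 198), (200, 50, 198), (202, 49, 200), (204, 50, 201), (206, 51, 203), (208, 51, 205), (210, 44, 210), (212, 45, 211), (214, 50, 212), (216, 56, 211), (218, 59, 212), (220, 60, 213), (222, 61, 215)]
0.035 [(178, 47, 177), (180, 47, 179), (182, 47, 181), (184, 47, 183), (186, 46, 185), (188, 47, 187), (190, 46, 189), (192, 45, 192), (194, 45, 194), (196, 45, 196), (198, 45, 198), (200, 49, 198), (202, 50, 200), (204, 49, 202), (206, 49, 205), (208, 36, 212), (210, 42, 211), (212, 45, 211), (214, 51, 211), (216, 56, 211), (218, 59, 212), (220, 61, 213), (222, 62, 214)]
```

```bash
python3 -c "
from bench import r
print(r.read_state()['time']);print(r.close_job())"
```

```text
18.45
the job is handed in; nothing more can be done
None
```

The stop is locked in the jig's slot, the mould is home against the pad with the collar against it, and the job was handed in at 18.5 s of the 67 s allowed.

**Locking:** I took the winged stop from the far pocket and lowered its head lengthways into the slot. I pressed it to about 4 mm of collar compression and gave it a quarter turn. When I eased up, it stayed at the locked height, with its origin 13 mm above the jig's underside.

**Pushing home:** Motion stopped at the pad. I then pressed with 14–16 N in total for about half a second. The stop's own drag was 4.5–6.7 N, so the mould felt roughly 8–11 N by subtraction; that push was not measured directly. After that I relaxed and released.

**Last checks:**
- **Position:** The mould's end and the pad's face both read 198 mm along the slot, so there is no gap.
- **Squareness:** The mould is square to within about 0.3° in both views, which is about as fine as I could measure.
- **Contact:** The collar's rim touches the mould's edge, with the wing across the slot and the gripper well clear.
- **Bystanders:** The pin and the look-alikes that came into view looked undisturbed. I did not take new pictures of the jars, bowl and scraper, but the arm never went near them.

**What did not go exactly to plan:**
- While easing off there was a brief upward pull of about 9 N on the locked stop.
- When the fingers opened, they sprang about 3 mm forward without moving the stop.
- Home came at 45 mm of travel, against the 42 mm I had estimated from the top picture.

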